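Pack one figurine in a sliding-cover case, then swap the other two

TASK

Slide the wooden case's cover back, stand the yellow figurine upright inside, let go, and slide the cover fully shut again. Then swap the red and blue figurines, using the white stand just freed as the in-between place, so that each ends upright in the middle of the stand of its own colour. Their paint is fresh: never stand a figurine on the table or tip one over, and leave the brush tub and the paint jar where they are.

Things in the scene. Friction and masses are not known exactly. Their poses are not given: they have to be found in the camera images.
- figure_yellow: 90 mm high figurine, yellow dress, hat and round foot, black head, arms, legs; origin: centre of the underside of its foot, z up. Foot 42 mm across, to 10 mm height; legs to 26; hem 32 mm across, to 32; straight dress 28 mm across, 32 to 66 mm high (grip here, from any side); nothing above is wider. About 90 g. It starts on the white stand and belongs in the case.
- figure_red: 90 mm high figurine, red dress, hat and round foot, black head, arms, legs; origin: centre of the underside of its foot, z up. Foot 42 mm across, to 10 mm height; legs to 26; hem 32 mm across, to 32; straight dress 28 mm across, 32 to 66 mm high (grip here, from any side); nothing above is wider. About 90 g. It starts on the blue stand and belongs on the red one.
- figure_blue: 90 mm high figurine, blue dress, hat and round foot, black head, arms, legs; origin: centre of the underside of its foot, z up. Foot 42 mm across, to 10 mm height; legs to 26; hem 32 mm across, to 32; straight dress 28 mm across, 32 to 66 mm high (grip here, from any side); nothing above is wider. About 90 g. It starts on the red stand and belongs on the blue one.
- stand_red: red round stand, 90 mm across and 30 mm high, fixed to the table; origin at the centre of its underside, so its flat top is 30 mm above the origin. Place of the red figurine.
- stand_blue: blue round stand, 90 mm across and 30 mm high, fixed to the table; origin at the centre of its underside, so its flat top is 30 mm above the origin. Place of the blue figurine.
- stand_white: white round stand, 90 mm across and 30 mm high, fixed to the table; origin at the centre of its underside, so its flat top is 30 mm above the origin. The spare stand, empty once the yellow figurine is packed.
- case: wooden case fixed to the table, 166 mm (its x) by 126 mm (its y), 108 mm high, walls 8 mm, floor 12 mm thick; origin: centre of its underside, z up. The 6 mm cover on top slides level along the case's +x (away from the robot), up to 140 mm, against 1.5 N of friction, and stays where left. Fully open, the opening runs from x = -75 to +57 mm, y = -55 to +55 mm.
- cover_handle (a point): centre of the cover's dark wooden handle bar, 16 mm thick (case's x), 50 mm long (case's y), 26 mm high: pinch it from above, fingers closing along the case's x. The point is 13 mm above the cover, 127 mm above the case's origin; in the case's frame y = 0, x = -60 mm with the cover shut, +80 mm fully open. It starts 0 to 15 mm ajar. Axes as the case's.
- brush_tub: loose white tub with a blue band, 100 mm across the rim, 100 mm high, with brushes sticking up to about 165 mm; origin at the centre of its underside. Leave it alone.
- paint_jar: loose small jar with a green cap, 46 mm across, 48 mm high; origin at the centre of its underside. Leave it alone.
Not all that is in view belongs to the job. Several things look just like the stand_blue: the one meant starts nearest to the robot's base. Several things have the shape of the figure_red; the one meant has the colours described above.

How it is judged:
By the outcome, as a careful person would: the job done as asked, in the order asked, and still so for the second after the job is handed in, with the robot touching nothing.
It also fails if it takes over 128 s, if anything falls off the work surface, if the arm or the gripper's body presses on something with over 40 N, if the wrist force passes 120 N, or if a joint passes its speed limit or range.

ROBOT

A 6-joint arm with a two-finger parallel gripper is mounted at the origin on the work surface. World frame = base frame: x ahead of the robot, y to its left, z up, the work surface at z = 0. Lengths are in m, angles in rad, forces in N, time in s.
With the tool pointing down it reaches from about 0.325 to 0.925 m from the base axis. Payload 3.1 kg.
Tool frame: the origin (TCP) lies on the front face of the gripper's body, between the roots of the fingers; the fingertips stand arm.tip_reach ahead of it and the grasp point (between the pads) lies 54 mm ahead of it (arm.tip_reach is the distance from the TCP to the fingertips, in m); z points along the fingers, y is the line along which they close (so a half turn about z gives the same grasp; the last joint's range is limited). The gripper opens to 85 mm and grips with 20 to 120 N. Pads are 22 mm wide; open, the fingers measure 114 mm over their backs; the gripper's body (76 mm by 85 mm) begins 54 mm behind the grasp point. The pads swing forward as they close: fully open they stand 13 mm farther back than shut.
Start: joints at [-1.311, 0.217, 1.613, -0, 1.311, -0.112], TCP at [0.227, -0.582, 0.304] pointing down, gripper open.
Joint ranges: [-2.75, 2.75], [-0.78, 2.1], [0.31, 2.55], [-1.13, 4.27], [0.13, 2.63], [-2.58, 2.58]. Speed limits (rad/s): [2.79, 2.79, 3.14, 3.14, 3.14, 3.14].

INTERFACE

Orientations are given as a unit quaternion [w, x, y, z].
In Python, from station import arm gives the robot as it stands. The module is installed in compiled form; this text tells all that it offers.
- The arm moves only by the shell command python3 -m inch 'ROWS' [OPENING] [FORCE]. ROWS is a JSON object of lists of equal length, an entry for each row: "slide": the shift along the tool's x, y, z in units of 0.2 m (1.0 is 0.2 m), a list of three; "twist": the turn, a rotation vector about the tool's x, y, z in units of 90 degrees (1.0 is 90 degrees), a list of three. In form: {"slide": [[tx, ty, tz], ...], "twist": [[rx, ry, rz], ...]}. A call has 1 to 12 rows; each row is the pose to reach, as a shift and turn from the pose commanded when the call began, along the tool's axes at that moment; what a row does not reach only later rows make up. A row lasts 1/12 s, in which the tool goes at most 41.7 mm and 7.16 degrees, less where a joint would pass 70% of its speed; a pose out of reach is approached as far as the arm can. A call with a number of a shift or a turn outside -1 to 1 is refused whole. A call with a gripper value outside its range is refused whole. OPENING is the opening, from -1 (shut) to 1 (fully open), set as the call begins (- or left out, the last holds). The fingers move at their own pace and stop on an object; FORCE is the grip in N (left out, the last holds). Time passes only in rows, so rows that repeat a pose let the fingers close. It gives the time, the measured TCP pose, the force, the opening and the grip force at its end, in the units of the state.
- arm.sense(): the state, without advancing time (a new reading comes with each control period).
- arm.snapshot(name): name is "side" or "top" or "wrist"; returns (picture, depth): 400x640x3 uint8, blue, green, red; 400x640 float32, m along the optical axis (not along the pixel's ray), 0 where there is no reading.
- arm.calibration(name): a dict with "fx", "fy", "cx", "cy" (pixels), "extrinsics" (4x4, takes a point from camera to world coordinates); the wrist camera has in their place "hand_eye" (4x4, takes a point from camera to tool coordinates, whose origin is the TCP and whose axes are the flange's). Camera axes: x right, y down, z forward; pixel columns grow to the right and rows downward; lengths in m; the calibration is good to about 2 mm. A picture is of the moment at which its call begins: read the wrist's pose just before it. calibration takes no time and is no camera call.
- arm.job_done(): hands the job in; it is judged then, once.
The state is a dict: "time_s": time; "joint_pos": joint angles; "qd": joint speeds; "joint_efforts": joint torques, N m; "ee_pos": TCP position; "orientation": TCP orientation; "wrist_force": force on the tool from outside, world axes, zero at the start; "moment": the same for the moment, N m; "gripper_width": finger opening in m; "grasp_force": force on a finger pad.
Only numpy, scipy, OpenCV 4.12 (cv2) and the standard library are available. Lean on these libraries where they do the work, as an engineer would, in place of code of your own. Each camera call takes 0.05 s, during which the arm holds its last target. There are 200 camera calls.

## Working session

There is one attempt and no reset: what is moved stays moved. The work goes in short steps, Python scripts to look and compute and a shell command to move; the robot and the scene stay as the last step left them, time stands still between calls to the robot, and variables do not carry over. Pictures are saved under pics/ and viewed, at most 14 in all, crops included, and the job is handed in when it is done.

```bash
mkdir -p pics
python3 - <<'E'
from station import arm
import cv2,numpy as np
s=arm.sense();print({k:np.round(v,4).tolist() for k,v in s.items()},arm.tip_reach)
for n in("top","side"):
    p,d=arm.snapshot(n);cv2.imwrite(f"pics/{n}0.png",p);np.save(f"{n}0.npy",d)
    c=arm.calibration(n);print(n,{k:np.round(v,4).tolist() for k,v in c.items()})
print(arm.calibration("wrist"))
E
```

```text
{'time_s': 0.0, 'joint_pos': [-1.3112, 0.2178, 1.615, -0.0, 1.3113, -0.1122], 'qd': [-0.0004, 0.0007, -0.0012, 0.0001, -0.0001, -0.0011], 'joint_efforts': [-0.0, -39.6847, -30.3851, -0.0003, 0.0098, -0.0], 'ee_pos': [0.2269, -0.5817, 0.3025], 'orientation': [-0.0012, 0.9828, 0.1848, -0.0001], 'wrist_force': [0.0634, -0.0387, 1.7082], 'moment': [0.0438, -0.0202, -0.0412], 'grasp_force': 0.0, 'gripper_width': 0.0857} 0.0726
top {'fx': 390.0294, 'fy': 390.0294, 'cx': 320.3155, 'cy': 200.7393, 'extrinsics': [[-0.0095, -0.9922, 0.1246, 0.4643], [-0.9999, 0.0107, 0.0087, -0.0095], [-0.01, -0.1245, -0.9922, 1.0781], [0.0, 0.0, 0.0, 1.0]]}
side {'fx': 465.0481, 'fy': 465.0481, 'cx': 318.4392, 'cy': 207.6364, 'extrinsics': [[-0.9961, -0.0661, 0.0581, 0.5038], [-0.0877, 0.69, -0.7185, 0.8089], [0.0074, -0.7208, -0.6931, 0.9007], [0.0, 0.0, 0.0, 1.0]]}
{'fx': 347.5307407831222, 'fy': 347.5307407831222, 'cx': 324.01611227860593, 'cy': 205.60785383098286, 'hand_eye': array([[ 1.53808436e-04, -9.46200546e-01, -3.23580753e-01,
         8.37115808e-02],
       [ 9.99999692e-01, -1.03463149e-04,  7.77874683e-04,
         1.31974287e-03],
       [-7.69504133e-04, -3.23580773e-01,  9.46200238e-01,
        -7.02484745e-02],
       [ 0.00000000e+00,  0.00000000e+00,  0.00000000e+00,
         1.00000000e+00]])}
```

View pics/top0.png

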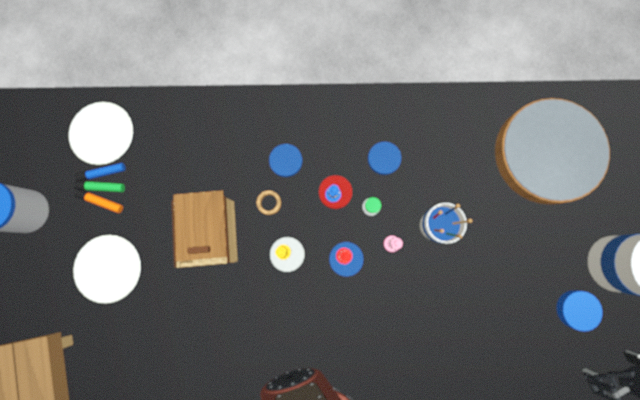

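View pics/side0.png

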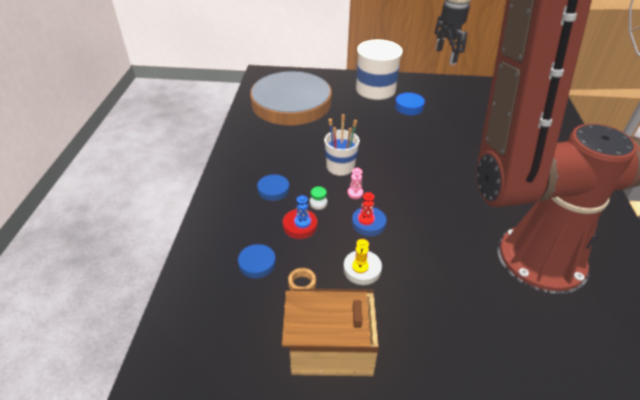

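Blue disks: (346,259) with the red figurine, (286,160), (385,158), plus a lighter, larger one at (580,311). The one at (346,259) looks nearest to the base at bottom centre. Red-shaped figures: (345,257) is true red and (393,244) is pink. I'll confirm both in a crop and measure.

```bash
cat > h.py <<'E'
from station import arm
import cv2,numpy as np
def cloud(name,p=None,d=None):
    if p is None:
        s=arm.sense(); p,d=arm.snapshot(name)
    c=arm.calibration(name)
    if name=="wrist":
        from scipy.spatial.transform import Rotation as R
        T=np.eye(4);T[:3,:3]=R.from_quat(s["orientation"],scalar_first=True).as_matrix();T[:3,3]=s["ee_pos"];T=T@c["hand_eye"]
    else: T=np.array(c["extrinsics"])
    v,u=np.mgrid[:400,:640]
    P=np.stack([(u-c["cx"])/c["fx"]*d,(v-c["cy"])/c["fy"]*d,d],-1)@T[:3,:3].T+T[:3,3]
    P[d==0]=np.nan
    return p,P
E
python3 - <<'E'
from h import *
hsv=None
for n in("top","side"):
    p=cv2.imread(f"pics/{n}0.png");_,P=cloud(n,p,np.load(f"{n}0.npy"))
    h=cv2.cvtColor(p,cv2.COLOR_BGR2HSV);z=P[...,2];H,S,V=h[...,0],h[...,1],h[...,2]
    col=dict(red=((H<8)|(H>172))&(S>150),blue=(H>95)&(H<125)&(S>120),white=(S<50)&(V>140),yellow=(H>20)&(H<35)&(S>120),green=(H>45)&(H<80)&(S>100),pink=((H>160)|(H<8))&(S>40)&(S<150)&(V>150))
    ws=(P[...,0]>.25)&(P[...,0]<.9)&(abs(P[...,1])<.75)
    for k,m in col.items():
        for lo,hi,t in((.02,.037,'stand'),(.06,.14,'fig')):
            mm=(m&ws&(z>lo)&(z<hi)).astype(np.uint8)
            N,L,st,_=cv2.connectedComponentsWithStats(mm)
            for i in range(1,N):
                if st[i,4]<15: continue
                Q=P[L==i]; b=st[i]
                (cx,cy),r=cv2.minEnclosingCircle(Q[:,:2].astype(np.float32))
                top=Q[Q[:,2]>Q[:,2].max()-.008]
                print(n,k,t,'px',b[0]+b[2]//2,b[1]+b[3]//2,'n',b[4],'circ',np.round([cx,cy,r],4),'topmean',np.round(top.mean(0),4))
    c=ws&(z>.107)&(z<.119)&(P[...,1]>.1)
    pts=P[c&(P[...,1]<.45)][:,:2].astype(np.float32);print(n,'cover',cv2.minAreaRect(pts*1000))
    hd=P[ws&(z>.128)&(z<.15)&(P[...,1]>.12)&(P[...,1]<.4)]
    print(n,'handle',len(hd),hd.mean(0) if len(hd) else 0,cv2.minAreaRect((hd[:,:2]*1000).astype(np.float32)) if len(hd) else 0)
p=cv2.imread("pics/top0.png");cv2.imwrite("pics/crop0.png",cv2.resize(p[140:280,160:440],None,fx=2.8,fy=2.8,interpolation=cv2.INTER_CUBIC))
E
```

```text
top red stand px 335 191 n 581 circ [ 0.6222 -0.0412  0.0451] topmean [ 0.6243 -0.0444  0.0296]
top red fig px 345 256 n 109 circ [ 0.449  -0.0594  0.0148] topmean [ 0.4498 -0.0605  0.119 ]
top blue stand px 384 158 n 832 circ [ 0.7152 -0.1772  0.0452] topmean [ 0.7144 -0.1773  0.0295]
top blue stand px 286 160 n 824 circ [0.7118 0.0947 0.0452] topmean [0.7117 0.095  0.0298]
top blue stand px 103 171 n 162 circ [0.6867 0.6016 0.0525] topmean [0.6888 0.6037 0.0221]
top blue stand px 346 259 n 620 circ [ 0.4407 -0.0673  0.0451] topmean [ 0.4364 -0.0699  0.03  ]
top blue stand px 581 311 n 1264 circ [ 0.302  -0.6792  0.0525] topmean [ 0.301  -0.6785  0.0294]
top blue fig px 333 192 n 91 circ [ 0.6098 -0.034   0.0137] topmean [ 0.6138 -0.0344  0.1193]
top blue fig px 444 223 n 639 circ [ 0.5295 -0.3176  0.0421] topmean [ 0.5286 -0.3235  0.1232]
top blue fig px 614 265 n 459 circ [ 0.4213 -0.749   0.0583] topmean [ 0.4253 -0.7302  0.093 ]
top white stand px 287 254 n 688 circ [0.4549 0.0903 0.0451] topmean [0.4535 0.0876 0.0303]
top white stand px 601 264 n 191 circ [ 0.4216 -0.7482  0.05
[... 2732 characters left out ...]
7 -0.3298  0.0402] topmean [ 0.5125 -0.292   0.1155]
side white fig px 342 145 n 387 circ [ 0.5279 -0.3134  0.0524] topmean [ 0.5348 -0.322   0.1132]
side yellow fig px 362 252 n 246 circ [0.461  0.1021 0.0152] topmean [0.4601 0.101  0.1187]
side pink stand px 356 187 n 43 circ [ 0.4793 -0.192   0.0161] topmean [ 0.4798 -0.1839  0.0328]
side pink fig px 357 175 n 105 circ [ 0.4811 -0.1923  0.0153] topmean [ 0.4788 -0.1916  0.0884]
side cover ((525.9605712890625, 235.70217895507812), (180.17941284179688, 261.9181823730469), 4.50648307800293)
side handle 208 [0.46837223 0.29907722 0.13829863] ((468.10247802734375, 296.5414123535156), (16.195064544677734, 49.33443832397461), 4.0883073806762695)
```

View pics/crop0.png

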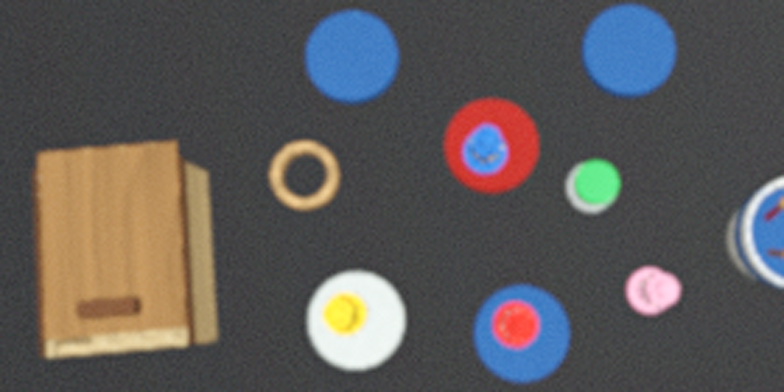

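The crop confirms it. The blue stand at crop (522,333) carries the true-red figurine; the pink figure at (652,290) stands on the table and is the decoy. At 0.446 m this stand is the nearest blue one: the empty ones are beyond 0.7 m, and the wider disk is at 0.74 m with a 52 mm radius. Targets are measured, so I'll turn and travel toward the case.

```bash
cat > go.py <<'E'
# python3 go.py x y z [phi_deg]: slide/twist units for grasp point (54 mm ahead of TCP) to x,y,z with tool y at azimuth phi, tool down
import sys;from h import *
from scipy.spatial.transform import Rotation as R
a=list(map(float,sys.argv[1:]));phi=np.radians(a[3] if len(a)>3 else 4.2)
s=arm.sense();M=R.from_quat(s["orientation"],scalar_first=True)
y=np.array([np.cos(phi),np.sin(phi),0]);z=np.array([0,0,-1.]);x=np.cross(y,z)
W=R.from_matrix(np.stack([x,y,z],1))
d=np.array(a[:3])-np.array([0,0,-.054])-s["ee_pos"]
print("slide",np.round(M.inv().apply(d)/.2,3),"twist",np.round((M.inv()*W).as_rotvec()/(np.pi/2),4),"t",s["time_s"],"w",round(s["gripper_width"],4),"F",np.round(s["wrist_force"],1),"grip",s["grasp_force"],"ee",np.round(s["ee_pos"],4))
E
python3 -m inch '{"slide":[[0.56,-0.75,0],[0.56,-0.75,0],[0.56,-0.75,0],[0.56,-0.75,0],[0.56,-0.75,0],[0.56,-0.75,0],[0.56,-0.75,0],[0.56,-0.75,0],[0.56,-0.75,0],[0.56,-0.75,0],[0.56,-0.75,0],[0.56,-0.75,0]],"twist":[[0,0,-0.81],[0,0,-0.81],[0,0,-0.81],[0,0,-0.81],[0,0,-0.81],[0,0,-0.81],[0,0,-0.81],[0,0,-0.81],[0,0,-0.81],[0,0,-0.81],[0,0,-0.81],[0,0,-0.81]]}' 0 40
python3 go.py .4684 .2934 .2
```

```text
time_s: 1.1
ee_pos: [0.2768, -0.4016, 0.3035]
orientation: [-0.0, 0.681, 0.732, 0.0]
wrist_force: [-0.9, 0.2, -0.0]
gripper_width: 0.0428
grasp_force: 0.0
slide [3.397 1.204 0.249] twist [-0.0002 -0.0005 -0.0012] t 1.1 w 0.0428 F [-0.9  0.2 -0. ] grip 0.0 ee [ 0.2768 -0.4016  0.3035]
```

```bash
python3 -m inch '{"slide":[[0.2,0.1,0],[0.4,0.2,0],[0.6,0.4,0],[0.8,0.5,0],[1,0.6,0],[1,0.6,0]],"twist":[[0,0,0],[0,0,0],[0,0,0],[0,0,0],[0,0,0],[0,0,0]]}' | head -2
python3 -m inch '{"slide":[[0.2,0.1,0],[0.4,0.2,0],[0.6,0.4,0],[0.8,0.5,0],[1,0.6,0],[1,0.6,0]],"twist":[[0,0,0],[0,0,0],[0,0,0],[0,0,0],[0,0,0],[0,0,0]]}' | head -2
python3 -m inch '{"slide":[[0.2,0,0],[0.4,0,0],[0.6,0,0],[0.8,0,0],[1,0,0],[1,0,0.1],[1,0,0.2],[1,0,0.2]],"twist":[[0,0,0],[0,0,0],[0,0,0],[0,0,0],[0,0,0],[0,0,0],[0,0,0],[0,0,0]]}' | head -2
python3 go.py .4684 .2934 .2
```

```text
time_s: 1.6
ee_pos: [0.3826, -0.1906, 0.3037]
time_s: 2.1
ee_pos: [0.4879, 0.018, 0.304]
time_s: 2.77
ee_pos: [0.4695, 0.2144, 0.2595]
slide [0.395 0.024 0.027] twist [-0.0053  0.0013 -0.0002] t 2.7667 w 0.0427 F [-0.3 -1.4 -0.5] grip 0.0 ee [0.4695 0.2144 0.2595]
```

```bash
python3 -m inch '{"slide":[[0.15,0.02,0],[0.3,0.02,0],[0.395,0.024,0],[0.395,0.024,0],[0.395,0.024,0.1],[0.395,0.024,0.2],[0.395,0.024,0.27],[0.395,0.024,0.32],[0.395,0.024,0.335],[0.395,0.024,0.335],[0.395,0.024,0.335]],"twist":[[0,0,0],[0,0,0],[0,0,0],[0,0,0],[0,0,0],[0,0,0],[0,0,0],[0,0,0],[0,0,0],[0,0,0],[0,0,0]]}'
python3 go.py .4684 .2934 .137
python3 - <<'E'
from h import *
p,P=cloud("wrist");cv2.imwrite("pics/w1.png",p)
E
```

```text
time_s: 3.68
ee_pos: [0.472, 0.293, 0.1978]
orientation: [0.0, 0.681, 0.732, 0.001]
wrist_force: [1.2, 0.1, 0.2]
gripper_width: 0.043
grasp_force: 0.0
slide [ 0.003 -0.018  0.034] twist [ 0.0007 -0.0002 -0.0006] t 3.6833 w 0.043 F [1.2 0.1 0.2] grip 0.0 ee [0.472  0.293  0.1978]
```

View pics/w1.png

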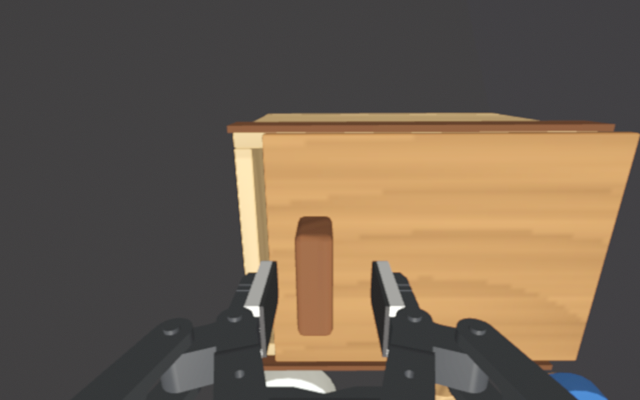

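The handle (315,275) lies between the fingers, slightly nearer the left one. I'll correct, then close.

```bash
python3 -m inch '{"slide":[[0,-0.01,0.01],[0,-0.018,0.03],[0,-0.018,0.03]],"twist":[[0,0,0],[0,0,0],[0,0,0]]}' >/dev/null
python3 -m inch '{"slide":[[0,0,0],[0,0,0],[0,0,0],[0,0,0],[0,0,0],[0,0,0]],"twist":[[0,0,0],[0,0,0],[0,0,0],[0,0,0],[0,0,0],[0,0,0]]}' -1 40
python3 go.py .4684 .2934 .137
```

```text
time_s: 4.48
ee_pos: [0.4678, 0.293, 0.1911]
orientation: [-0.0, 0.681, 0.733, 0.0]
wrist_force: [0.1, 0.3, 1.0]
gripper_width: 0.0152
grasp_force: 42.4
slide [0.002 0.003 0.001] twist [ 0.     -0.      0.0001] t 4.4833 w 0.0152 F [0.1 0.3 1. ] grip 42.362937927246094 ee [0.4678 0.293  0.1911]
```

```bash
python3 -m inch '{"slide":[[0,0.03,0],[0,0.09,0],[0,0.16,0],[0,0.24,0],[0,0.32,0],[0,0.4,0],[0,0.48,0],[0,0.54,0],[0,0.58,0],[0,0.61,0],[0,0.62,0],[0,0.62,0]],"twist":[[0,0,0],[0,0,0],[0,0,0],[0,0,0],[0,0,0],[0,0,0],[0,0,0],[0,0,0],[0,0,0],[0,0,0],[0,0,0],[0,0,0]]}'
python3 -m inch '{"slide":[[0,0.01,0],[0,0.02,0],[0,0.03,0],[0,0.04,0],[0,0.04,0]],"twist":[[0,0,0],[0,0,0],[0,0,0],[0,0,0],[0,0,0]]}'
```

```text
time_s: 5.48
ee_pos: [0.5922, 0.3024, 0.1911]
orientation: [0.0, 0.681, 0.733, 0.001]
wrist_force: [0.9, 1.7, 1.4]
gripper_width: 0.0152
grasp_force: 42.3
time_s: 5.9
ee_pos: [0.5943, 0.3027, 0.1911]
orientation: [-0.004, 0.68, 0.733, -0.006]
wrist_force: [-16.8, -0.9, 13.5]
gripper_width: 0.0152
grasp_force: 44.4
```

End stop found, so the cover is fully open. I'll release and rise.

```bash
python3 -m inch '{"slide":[[0,-0.02,0],[0,-0.02,0]],"twist":[[0,0,0],[0,0,0]]}'
python3 -m inch '{"slide":[[0,0,0],[0,0,0],[0,0,0],[0,0,-0.1],[0,0,-0.2],[0,0,-0.4],[0,0,-0.5],[0,0,-0.6],[0,0,-0.6]],"twist":[[0,0,0],[0,0,0],[0,0,0],[0,0,0],[0,0,0],[0,0,0],[0,0,0],[0,0,0],[0,0,0]]}' 0 40
python3 go.py .4604 .0995 .2
python3 - <<'E'
from h import *
p,P=cloud("wrist");cv2.imwrite("pics/w2.png",p)
p,P=cloud("top");z=P[...,2];m=(z>.128)&(z<.15)&(P[...,1]>.2)&(P[...,1]<.37)&(P[...,0]>.4)&(P[...,0]<.75)
cv2.imwrite("pics/t2.png",p)
E
```

```text
time_s: 6.07
ee_pos: [0.5935, 0.3026, 0.1911]
orientation: [-0.001, 0.68, 0.733, -0.001]
wrist_force: [-5.6, 0.9, 5.7]
gripper_width: 0.0153
grasp_force: 43.0
time_s: 6.82
ee_pos: [0.5982, 0.3029, 0.3171]
orientation: [0.003, 0.681, 0.732, 0.005]
wrist_force: [0.1, 0.0, 0.6]
gripper_width: 0.0425
grasp_force: 0.0
slide [-0.965 -0.764  0.305] twist [ 0.0067 -0.0016 -0.0003] t 6.8167 w 0.0425 F [0.1 0.  0.6] grip 0.0 ee [0.5982 0.3029 0.3171]
```

View pics/w2.png

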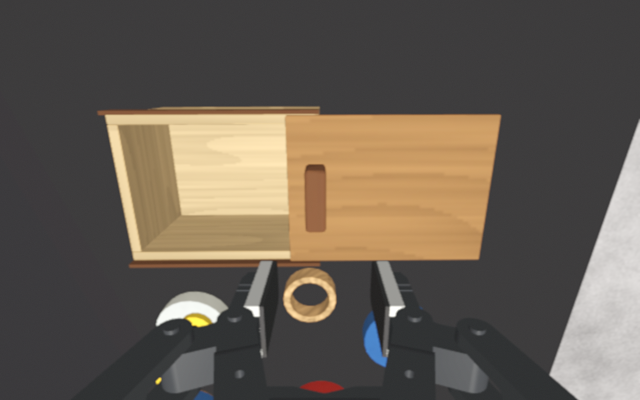

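The cover is fully open: the interior spans (130–290, 125–250) and the handle is at (315,198). Next, the yellow figurine.

```bash
python3 -m inch '{"slide":[[-0.15,-0.1,0],[-0.3,-0.24,0],[-0.45,-0.36,0],[-0.6,-0.48,0],[-0.75,-0.6,0],[-0.9,-0.7,0],[-0.965,-0.764,0.1],[-0.965,-0.764,0.2],[-0.965,-0.764,0.3],[-0.965,-0.764,0.3],[-0.965,-0.764,0.3]],"twist":[[0,0,0],[0,0,0],[0,0,0],[0,0,0],[0,0,0],[0,0,0],[0,0,0],[0,0,0],[0,0,0],[0,0,0],[0,0,0]]}' 0.3 40 >/dev/null
python3 go.py .4604 .0995 .085
python3 - <<'E'
from h import *
p,P=cloud("wrist");cv2.imwrite("pics/w3.png",p)
h=cv2.cvtColor(p,cv2.COLOR_BGR2HSV);m=(h[...,0]>20)&(h[...,0]<35)&(h[...,1]>120)&(P[...,2]>.06)&(P[...,2]<.13)
Q=P[m];print(len(Q),np.median(Q,0),cv2.minEnclosingCircle(Q[:,:2].astype(np.float32)),Q[Q[:,2]>Q[:,2].max()-.006].mean(0))
E
```

```text
slide [0.004 0.03  0.544] twist [-0.0043  0.     -0.0003] t 7.8333 w 0.0556 F [ 0.7 -0.2  0.2] grip 0.0 ee [0.4552 0.0983 0.2479]
1305 [0.45972457 0.10690885 0.09594092] ((0.4611138701438904, 0.09891586750745773), 0.015639562159776688) [0.46076247 0.10114474 0.11964038]
```

View pics/w3.png

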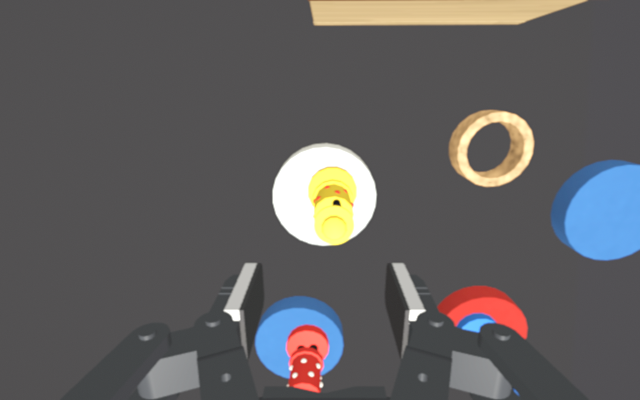

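The yellow figurine at (333,205) agrees with the earlier fit: (0.461, 0.099). Descend and grip.

```bash
python3 -m inch '{"slide":[[0,0.03,0.05],[0,0.03,0.13],[0,0.03,0.22],[0,0.03,0.31],[0,0.03,0.39],[0,0.03,0.46],[0,0.03,0.51],[0,0.03,0.53],[0,0.03,0.53]],"twist":[[0,0,0],[0,0,0],[0,0,0],[0,0,0],[0,0,0],[0,0,0],[0,0,0],[0,0,0],[0,0,0]]}' >/dev/null
python3 go.py .4608 .0992 .086
```

```text
slide [ 0.    -0.011  0.023] twist [-0.0007  0.      0.0003] t 8.6333 w 0.0553 F [-0.5 -0.3  0.9] grip 0.0 ee [0.4631 0.0993 0.1445]
```

```bash
python3 -m inch '{"slide":[[0,-0.01,0.02],[0,-0.01,0.02]],"twist":[[0,0,0],[0,0,0]]}' >/dev/null
python3 -m inch '{"slide":[[0,0,0],[0,0,0],[0,0,0],[0,0,0],[0,0,0],[0,0,0]],"twist":[[0,0,0],[0,0,0],[0,0,0],[0,0,0],[0,0,0],[0,0,0]]}' -1 40
python3 -m inch '{"slide":[[0,0,-0.03],[0,0,-0.1],[0,0,-0.2],[0,0,-0.3],[0,0,-0.4],[0,0,-0.5],[0,0,-0.6],[0,0,-0.66],[0,0,-0.68],[0,0,-0.68]],"twist":[[0,0,0],[0,0,0],[0,0,0],[0,0,0],[0,0,0],[0,0,0],[0,0,0],[0,0,0],[0,0,0],[0,0,0]]}'
python3 go.py .5055 .2961 .222
```

```text
time_s: 9.3
ee_pos: [0.4615, 0.099, 0.1416]
orientation: [0.0, 0.681, 0.733, 0.0]
wrist_force: [-1.4, -0.3, 4.4]
gripper_width: 0.0269
grasp_force: 39.2
time_s: 10.13
ee_pos: [0.4616, 0.099, 0.2778]
orientation: [0.001, 0.681, 0.733, 0.001]
wrist_force: [-0.3, 0.2, -0.9]
gripper_width: 0.027
grasp_force: 39.4
slide [0.967 0.291 0.01 ] twist [0.0013 0.     0.    ] t 10.1333 w 0.027 F [-0.3  0.2 -0.9] grip 39.40737426280975 ee [0.4616 0.099  0.2778]
```

```bash
python3 -m inch '{"slide":[[0.04,0.01,0],[0.12,0.04,0],[0.23,0.07,0],[0.35,0.11,0],[0.48,0.15,0],[0.61,0.19,0],[0.73,0.22,0],[0.83,0.25,0],[0.91,0.27,0],[0.95,0.29,0],[0.967,0.291,0],[0.967,0.291,0]],"twist":[[0,0,0],[0,0,0],[0,0,0],[0,0,0],[0,0,0],[0,0,0],[0,0,0],[0,0,0],[0,0,0],[0,0,0],[0,0,0],[0,0,0]]}' >/dev/null
python3 - <<'E'
from h import *
p,P=cloud("wrist");cv2.imwrite("pics/w4.png",p)
E
python3 go.py .5055 .2961 .070
```

```text
slide [0.002 0.005 0.761] twist [-0.0009  0.0007  0.0001] t 11.1833 w 0.0267 F [ 0.3 -0.6 -0.5] grip 39.40743863582611 ee [0.5047 0.2957 0.2762]
```

View pics/w4.png

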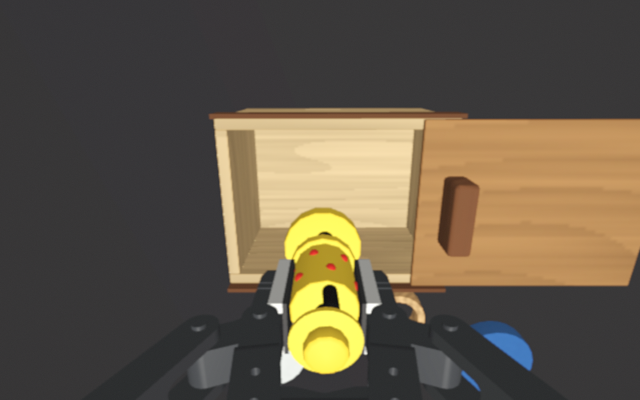

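Yellow hangs centred over the opening: foot at (323,245), opening from 230 to 415 px. Lower it.

```bash
python3 -m inch '{"slide":[[0,0,0.04],[0,0,0.12],[0,0,0.22],[0,0,0.32],[0,0,0.42],[0,0,0.52],[0,0,0.6],[0,0,0.66],[0,0,0.7],[0,0,0.72],[0,0,0.73],[0,0,0.73]],"twist":[[0,0,0],[0,0,0],[0,0,0],[0,0,0],[0,0,0],[0,0,0],[0,0,0],[0,0,0],[0,0,0],[0,0,0],[0,0,0],[0,0,0]]}'
python3 -m inch '{"slide":[[0,0,0.005],[0,0,0.01],[0,0,0.015],[0,0,0.02],[0,0,0.02]],"twist":[[0,0,0],[0,0,0],[0,0,0],[0,0,0],[0,0,0]]}'
```

```text
time_s: 12.18
ee_pos: [0.5053, 0.2961, 0.1312]
orientation: [0.0, 0.681, 0.732, 0.0]
wrist_force: [0.2, 0.6, -1.4]
gripper_width: 0.0267
grasp_force: 39.4
time_s: 12.6
ee_pos: [0.505, 0.2962, 0.127]
orientation: [0.0, 0.681, 0.733, 0.0]
wrist_force: [-0.2, -0.2, -0.9]
gripper_width: 0.027
grasp_force: 39.4
```

```bash
python3 -m inch '{"slide":[[0,0,0.005],[0,0,0.01],[0,0,0.014],[0,0,0.014]],"twist":[[0,0,0],[0,0,0],[0,0,0],[0,0,0]]}' | grep -E "ee_pos|wrist"
python3 -m inch '{"slide":[[0,0,0.003],[0,0,0.006],[0,0,0.006]],"twist":[[0,0,0],[0,0,0],[0,0,0]]}' | grep -E "ee_pos|wrist"
```

```text
ee_pos: [0.5048, 0.2961, 0.1238]
wrist_force: [0.2, -0.0, -1.3]
ee_pos: [0.505, 0.2962, 0.1236]
wrist_force: [-2.5, -0.9, 5.2]
```

Contact at the expected height. Release and rise.

```bash
python3 -m inch '{"slide":[[0,0,0],[0,0,0],[0,0,0],[0,0,0]],"twist":[[0,0,0],[0,0,0],[0,0,0],[0,0,0]]}' 0 40 | grep -E "width|wrist"
python3 -m inch '{"slide":[[0,0,-0.05],[0,0,-0.1],[0,0,-0.2],[0,0,-0.3],[0,0,-0.4],[0,0,-0.5],[0,0,-0.6],[0,0,-0.6]],"twist":[[0,0,0],[0,0,0],[0,0,0],[0,0,0],[0,0,0],[0,0,0],[0,0,0],[0,0,0]]}' | grep -E "ee_pos|wrist"
python3 go.py .5934 .3024 .17
python3 - <<'E'
from h import *
p,P=cloud("wrist")
q,T=cloud("top")
cv2.imwrite("pics/m5.png",np.vstack([p[60:360,100:500],cv2.resize(q[180:280,150:300],(400,267))]))
z=T[...,2];m=(z>.134)&(z<.15)&(T[...,1]>.22)&(T[...,1]<.37)&(T[...,0]>.56)&(T[...,0]<.63)
print(m.sum(),T[m].mean(0))
E
```

```text
wrist_force: [0.3, -0.3, -0.6]
gripper_width: 0.043
ee_pos: [0.5079, 0.2975, 0.2497]
wrist_force: [0.9, 0.6, 1.2]
slide [-0.007  0.427  0.133] twist [ 0.0069 -0.0024  0.0001] t 14.1833 w 0.0429 F [0.9 0.6 1.2] grip 0.0 ee [0.5079 0.2975 0.2497]
138 [0.59331415 0.30399421 0.13909089]
```

View pics/m5.png

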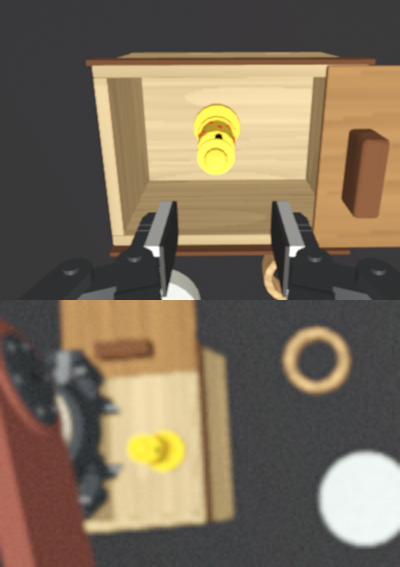

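Yellow stands upright mid-case: composite (217,140), with the top view's lean due to perspective. The handle is at (0.5933, 0.3035). Close the cover.

```bash
python3 -m inch '{"slide":[[0,0.1,0],[0,0.2,0],[0,0.3,0],[0,0.4,0],[0,0.427,0],[0,0.427,0],[0,0.427,0.07],[0,0.427,0.15],[0,0.427,0.22],[0,0.427,0.27],[0,0.427,0.27],[0,0.427,0.27]],"twist":[[0,0,0],[0,0,0],[0,0,0],[0,0,0],[0,0,0],[0,0,0],[0,0,0],[0,0,0],[0,0,0],[0,0,0],[0,0,0],[0,0,0]]}' >/dev/null
python3 go.py .5933 .303 .137
```

```text
slide [ 0.002  0.021 -0.017] twist [-0.0012  0.0003  0.0002] t 15.2833 w 0.0427 F [ 0.3  0.1 -0.2] grip 0.0 ee [0.5892 0.3023 0.1877]
```

```bash
python3 -m inch '{"slide":[[0,0.02,-0.015],[0,0.02,-0.015]],"twist":[[0,0,0],[0,0,0]]}' >/dev/null
python3 -m inch '{"slide":[[0,0,0],[0,0,0],[0,0,0],[0,0,0],[0,0,0],[0,0,0]],"twist":[[0,0,0],[0,0,0],[0,0,0],[0,0,0],[0,0,0],[0,0,0]]}' -1 40
python3 -m inch '{"slide":[[0,-0.03,0],[0,-0.09,0],[0,-0.16,0],[0,-0.24,0],[0,-0.32,0],[0,-0.4,0],[0,-0.48,0],[0,-0.55,0],[0,-0.61,0],[0,-0.65,0],[0,-0.66,0],[0,-0.66,0]],"twist":[[0,0,0],[0,0,0],[0,0,0],[0,0,0],[0,0,0],[0,0,0],[0,0,0],[0,0,0],[0,0,0],[0,0,0],[0,0,0],[0,0,0]]}'
python3 -m inch '{"slide":[[0,-0.01,0],[0,-0.02,0],[0,-0.02,0]],"twist":[[0,0,0],[0,0,0],[0,0,0]]}'
```

```text
time_s: 15.95
ee_pos: [0.5934, 0.3027, 0.1925]
orientation: [-0.001, 0.681, 0.733, -0.001]
wrist_force: [-5.5, -0.4, 5.4]
gripper_width: 0.0153
grasp_force: 41.1
time_s: 16.95
ee_pos: [0.4623, 0.2928, 0.1924]
orientation: [0.0, 0.681, 0.733, -0.0]
wrist_force: [-1.9, -2.5, 5.1]
gripper_width: 0.0152
grasp_force: 41.1
time_s: 17.2
ee_pos: [0.4593, 0.2926, 0.1924]
orientation: [0.001, 0.681, 0.733, 0.0]
wrist_force: [0.9, -2.9, 5.7]
gripper_width: 0.015
grasp_force: 41.1
```

```bash
python3 -m inch '{"slide":[[0,-0.01,0],[0,-0.02,0],[0,-0.03,0],[0,-0.035,0],[0,-0.035,0],[0,-0.035,0]],"twist":[[0,0,0],[0,0,0],[0,0,0],[0,0,0],[0,0,0],[0,0,0]]}' | grep -E "ee_pos|wrist"
```

```text
ee_pos: [0.4532, 0.2921, 0.1924]
wrist_force: [5.9, -4.0, 2.8]
```

```bash
python3 -m inch '{"slide":[[0,-0.01,0],[0,-0.02,0],[0,-0.02,0]],"twist":[[0,0,0],[0,0,0],[0,0,0]]}' | grep -E "ee_pos|wrist"
```

```text
ee_pos: [0.4525, 0.292, 0.1925]
wrist_force: [16.4, -2.3, -6.9]
```

End stop reached after the full 140 mm. Unload, release, rise and check.

```bash
python3 -m inch '{"slide":[[0,0.015,0],[0,0.015,0]],"twist":[[0,0,0],[0,0,0]]}' | grep wrist
python3 -m inch '{"slide":[[0,0,0],[0,0,0],[0,0,0],[0,0,-0.1],[0,0,-0.2],[0,0,-0.4],[0,0,-0.5],[0,0,-0.6],[0,0,-0.6]],"twist":[[0,0,0],[0,0,0],[0,0,0],[0,0,0],[0,0,0],[0,0,0],[0,0,0],[0,0,0],[0,0,0]]}' 0.3 40 | grep -E "ee_pos|wrist"
python3 go.py .4495 -.0592 .2
python3 - <<'E'
from h import *
p,P=cloud("wrist");cv2.imwrite("pics/w6.png",p)
q,T=cloud("side")
z=T[...,2];m=(z>.134)&(z<.15)&(T[...,1]>.22)&(T[...,1]<.37)&(T[...,0]>.43)&(T[...,0]<.63)
print(m.sum(),T[m].mean(0))
E
```

```text
wrist_force: [6.8, -2.9, 2.7]
ee_pos: [0.452, 0.2936, 0.3168]
wrist_force: [0.8, 0.4, 0.4]
slide [-1.759 -0.145  0.306] twist [ 0.0048 -0.0025  0.0004] t 18.8667 w 0.0558 F [0.8 0.4 0.4] grip 0.0 ee [0.452  0.2936 0.3168]
195 [0.45415603 0.29622717 0.13913909]
```

View pics/w6.png

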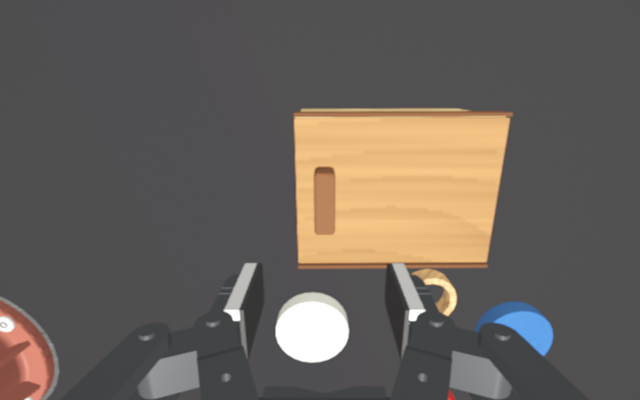

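Cover flush with its rails at the left edge (296), handle at (325,200): shut. Now the red figurine.

```bash
python3 -m inch '{"slide":[[-0.15,0,0],[-0.35,0,0],[-0.55,0,0],[-0.75,0,0],[-0.9,0,0],[-0.9,0,0]],"twist":[[0,0,0],[0,0,0],[0,0,0],[0,0,0],[0,0,0],[0,0,0]]}' >/dev/null
python3 -m inch '{"slide":[[-0.15,-0.03,0],[-0.35,-0.06,0],[-0.55,-0.1,0],[-0.75,-0.14,0.1],[-0.86,-0.145,0.2],[-0.86,-0.145,0.3],[-0.86,-0.145,0.3],[-0.86,-0.145,0.3]],"twist":[[0,0,0],[0,0,0],[0,0,0],[0,0,0],[0,0,0],[0,0,0],[0,0,0],[0,0,0]]}' >/dev/null
python3 go.py .4494 -.059 .0875
```

```text
slide [0.003 0.023 0.538] twist [-0.004  -0.002  -0.0003] t 20.1333 w 0.0555 F [-0.1  0.3  0.8] grip 0.0 ee [ 0.4455 -0.0601  0.249 ]
```

Run:
```python
from h import *
p,P=cloud("wrist")
h=cv2.cvtColor(p,cv2.COLOR_BGR2HSV);H,S=h[...,0],h[...,1]
m=((H<8)|(H>172))&(S>150)&(P[...,2]>.06)&(P[...,2]<.13)&(np.hypot(P[...,0]-.449,P[...,1]+.059)<.04)
Q=P[m];print(len(Q),cv2.minEnclosingCircle(Q[:,:2].astype(np.float32)),Q[Q[:,2]>Q[:,2].max()-.006].mean(0))
```

```text
1718 ((0.4494761526584625, -0.06190710514783859), 0.01589313894510269) [ 0.44925251 -0.06066933  0.11977345]
```

```bash
python3 -m inch '{"slide":[[-0.005,0.02,0.05],[-0.005,0.02,0.13],[-0.005,0.02,0.22],[-0.005,0.02,0.31],[-0.005,0.02,0.39],[-0.005,0.02,0.46],[-0.005,0.02,0.51],[-0.005,0.02,0.53],[-0.005,0.02,0.53],[-0.005,0.02,0.53]],"twist":[[0,0,0],[0,0,0],[0,0,0],[0,0,0],[0,0,0],[0,0,0],[0,0,0],[0,0,0],[0,0,0],[0,0,0]]}' >/dev/null
python3 go.py .4494 -.0605 .0875
```

```text
slide [ 0.006 -0.013  0.025] twist [0.0007 0.0002 0.0004] t 21.0167 w 0.0555 F [0.2 0.  1. ] grip 0.0 ee [ 0.4522 -0.0616  0.1465]
```

```bash
python3 -m inch '{"slide":[[0.005,-0.013,0.022],[0.005,-0.013,0.022],[0.005,-0.013,0.022]],"twist":[[0,0,0],[0,0,0],[0,0,0]]}' | grep ee_pos
python3 -m inch '{"slide":[[0,0,0],[0,0,0],[0,0,0],[0,0,0],[0,0,0],[0,0,0]],"twist":[[0,0,0],[0,0,0],[0,0,0],[0,0,0],[0,0,0],[0,0,0]]}' -1 40
python3 -m inch '{"slide":[[0,0,-0.03],[0,0,-0.1],[0,0,-0.2],[0,0,-0.3],[0,0,-0.4],[0,0,-0.45],[0,0,-0.48],[0,0,-0.48]],"twist":[[0,0,0],[0,0,0],[0,0,0],[0,0,0],[0,0,0],[0,0,0],[0,0,0],[0,0,0]]}'
python3 go.py .4549 .0905 .184
```

```text
ee_pos: [0.4488, -0.0609, 0.1418]
time_s: 21.77
ee_pos: [0.449, -0.0611, 0.1419]
orientation: [0.0, 0.681, 0.733, -0.0]
wrist_force: [-1.8, -0.3, 4.0]
gripper_width: 0.0268
grasp_force: 39.5
time_s: 22.43
ee_pos: [0.4495, -0.0611, 0.2386]
orientation: [0.001, 0.681, 0.733, 0.001]
wrist_force: [0.3, -0.4, 0.3]
gripper_width: 0.0267
grasp_force: 39.5
slide [0.754 0.083 0.003] twist [0.0016 0.0005 0.    ] t 22.4333 w 0.0267 F [ 0.3 -0.4  0.3] grip 39.46539917495102 ee [ 0.4495 -0.0611  0.2386]
```

```bash
python3 -m inch '{"slide":[[0.04,0,0],[0.12,0.02,0],[0.22,0.03,0],[0.33,0.04,0],[0.44,0.05,0],[0.54,0.06,0],[0.63,0.07,0],[0.7,0.08,0],[0.74,0.083,0],[0.754,0.083,0],[0.754,0.083,0],[0.754,0.083,0]],"twist":[[0,0,0],[0,0,0],[0,0,0],[0,0,0],[0,0,0],[0,0,0],[0,0,0],[0,0,0],[0,0,0],[0,0,0],[0,0,0],[0,0,0]]}' >/dev/null
python3 -m inch '{"slide":[[0,0,0.04],[0,0,0.12],[0,0,0.2],[0,0,0.29],[0,0,0.36],[0,0,0.41],[0,0,0.44],[0,0,0.45],[0,0,0.45],[0,0,0.45]],"twist":[[0,0,0],[0,0,0],[0,0,0],[0,0,0],[0,0,0],[0,0,0],[0,0,0],[0,0,0],[0,0,0],[0,0,0]]}' | grep -E "ee_pos|wrist"
python3 go.py .4549 .0905 .0879
```

```text
ee_pos: [0.455, 0.0906, 0.1481]
wrist_force: [-0.7, 0.4, -1.4]
slide [-0.    -0.     0.031] twist [ 0.0008  0.     -0.0001] t 24.2667 w 0.0265 F [-0.7  0.4 -1.4] grip 39.46251241955906 ee [0.455  0.0906 0.1481]
```

```bash
python3 -m inch '{"slide":[[0,0,0.008],[0,0,0.016],[0,0,0.023],[0,0,0.023],[0,0,0.023]],"twist":[[0,0,0],[0,0,0],[0,0,0],[0,0,0],[0,0,0]]}' | grep -E "ee_pos|wrist"
python3 -m inch '{"slide":[[0,0,0.003],[0,0,0.006],[0,0,0.006]],"twist":[[0,0,0],[0,0,0],[0,0,0]]}' | grep -E "ee_pos|wrist"
```

```text
ee_pos: [0.4543, 0.0907, 0.143]
wrist_force: [0.2, -0.2, -1.3]
ee_pos: [0.4545, 0.0907, 0.142]
wrist_force: [-0.8, 0.9, 1.1]
```

Touching. Release, rise, then toward blue.

```bash
python3 -m inch '{"slide":[[0,0,0.003],[0,0,0.003],[0,0,0.003],[0,0,0.003],[0,0,0.003]],"twist":[[0,0,0],[0,0,0],[0,0,0],[0,0,0],[0,0,0]]}' 0.3 40 | grep -E "wrist|width"
python3 -m inch '{"slide":[[0,0,-0.05],[0,0,-0.12],[0,0,-0.25],[0,0,-0.4],[0,0,-0.54],[0,0,-0.54],[0,0,-0.54]],"twist":[[0,0,0],[0,0,0],[0,0,0],[0,0,0],[0,0,0],[0,0,0],[0,0,0]]}' | grep -E "ee_pos"
python3 go.py .6132 -.0335 .195
```

```text
wrist_force: [0.2, -0.6, -0.2]
gripper_width: 0.0556
ee_pos: [0.4559, 0.0908, 0.2522]
slide [-0.677  0.739  0.02 ] twist [0.0039 0.0001 0.0001] t 25.9333 w 0.0554 F [-0.1  0.1  0.6] grip 0.0 ee [0.4559 0.0908 0.2522]
```

```bash
python3 -m inch '{"slide":[[-0.1,0.1,0],[-0.2,0.22,0],[-0.3,0.35,0],[-0.4,0.48,0],[-0.5,0.6,0],[-0.6,0.7,0],[-0.677,0.739,0],[-0.677,0.739,0],[-0.677,0.739,0],[-0.677,0.739,0]],"twist":[[0,0,0],[0,0,0],[0,0,0],[0,0,0],[0,0,0],[0,0,0],[0,0,0],[0,0,0],[0,0,0],[0,0,0]]}' | grep ee_pos
python3 - <<'E'
from h import *
p,P=cloud("wrist");cv2.imwrite("pics/w7.png",p)
h=cv2.cvtColor(p,cv2.COLOR_BGR2HSV);H,S=h[...,0],h[...,1]
r=np.hypot(P[...,0]-.613,P[...,1]+.034)<.04
m=(H>95)&(H<125)&(S>120)&(P[...,2]>.06)&(P[...,2]<.13)&r
Q=P[m];print(len(Q),cv2.minEnclosingCircle(Q[:,:2].astype(np.float32)),Q[Q[:,2]>Q[:,2].max()-.006].mean(0))
q,T=cloud("side")
h=cv2.cvtColor(q,cv2.COLOR_BGR2HSV);H,S=h[...,0],h[...,1];z=T[...,2]
m=((H<8)|(H>172))&(S>150)&(z>.06)&(z<.14)&(np.hypot(T[...,0]-.455,T[...,1]-.09)<.05)
Q=T[m];print('red',len(Q),cv2.minEnclosingCircle(Q[:,:2].astype(np.float32)),Q[Q[:,2]>Q[:,2].max()-.006].mean(0))
E
python3 go.py .6132 -.0335 .0875
```

```text
ee_pos: [0.6102, -0.0329, 0.2479]
2001 ((0.6142796277999878, -0.03492409735918045), 0.01586901769042015) [ 0.6145812  -0.03517465  0.11990606]
red 215 ((0.4553300738334656, 0.0925772413611412), 0.015072171576321125) [0.45434984 0.0922364  0.11904498]
slide [-0.006  0.015  0.535] twist [-0.001  -0.0005  0.0006] t 26.8667 w 0.0558 F [ 0.4 -0.5 -0.8] grip 0.0 ee [ 0.6104 -0.0325  0.2486]
```

View pics/w7.png

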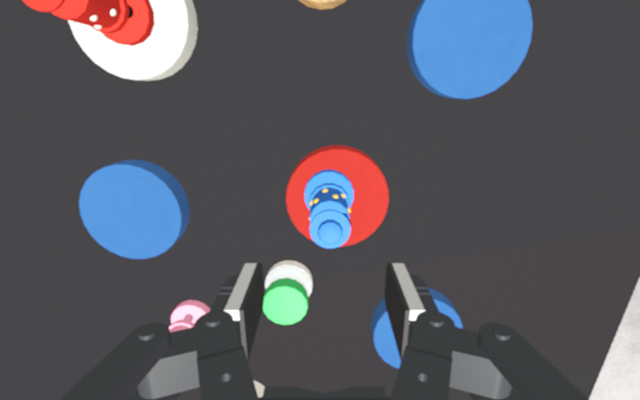

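Red stands upright on white (top left), blue is at (330,205), and the jar at (288,290) is lower than the fingertips will go. Descend.

```bash
python3 -m inch '{"slide":[[-0.01,0.01,0.05],[-0.01,0.01,0.13],[-0.01,0.01,0.22],[-0.01,0.01,0.31],[-0.01,0.01,0.39],[-0.01,0.01,0.46],[-0.01,0.01,0.51],[-0.01,0.01,0.52],[-0.01,0.01,0.52],[-0.01,0.01,0.52]],"twist":[[0,0,0],[0,0,0],[0,0,0],[0,0,0],[0,0,0],[0,0,0],[0,0,0],[0,0,0],[0,0,0],[0,0,0]]}' >/dev/null
python3 go.py .614 -.0347 .0875
```

```text
slide [ 0.004 -0.001  0.021] twist [0.0007 0.0002 0.0001] t 27.7 w 0.0555 F [-0.3 -1.   0.8] grip 0.0 ee [ 0.6143 -0.0354  0.1457]
```

```bash
python3 -m inch '{"slide":[[0.003,0,0.02],[0.003,0,0.02],[0.003,0,0.02]],"twist":[[0,0,0],[0,0,0],[0,0,0]]}' | grep ee_pos
python3 -m inch '{"slide":[[0,0,0],[0,0,0],[0,0,0],[0,0,0],[0,0,0],[0,0,0]],"twist":[[0,0,0],[0,0,0],[0,0,0],[0,0,0],[0,0,0],[0,0,0]]}' -1 40
python3 -m inch '{"slide":[[0,0,-0.03],[0,0,-0.1],[0,0,-0.2],[0,0,-0.3],[0,0,-0.4],[0,0,-0.45],[0,0,-0.48],[0,0,-0.48]],"twist":[[0,0,0],[0,0,0],[0,0,0],[0,0,0],[0,0,0],[0,0,0],[0,0,0],[0,0,0]]}' | grep -E "ee_pos|width|grasp"
python3 go.py .4407 -.067 .184
```

```text
ee_pos: [0.6141, -0.0348, 0.1417]
time_s: 28.45
ee_pos: [0.6139, -0.0349, 0.1416]
orientation: [0.0, 0.681, 0.733, 0.0]
wrist_force: [-1.0, -0.8, 3.7]
gripper_width: 0.0268
grasp_force: 39.6
ee_pos: [0.6146, -0.0349, 0.2391]
gripper_width: 0.0264
grasp_force: 39.4
slide [-0.096 -0.879  0.003] twist [0.0022 0.0005 0.0001] t 29.1167 w 0.0264 F [-0.1  0.5 -0.7] grip 39.440547823905945 ee [ 0.6146 -0.0349  0.2391]
```

```bash
python3 -m inch '{"slide":[[0,-0.04,0],[-0.02,-0.12,0],[-0.03,-0.24,0],[-0.04,-0.37,0],[-0.06,-0.5,0],[-0.07,-0.62,0],[-0.08,-0.73,0],[-0.09,-0.81,0],[-0.096,-0.86,0],[-0.096,-0.879,0],[-0.096,-0.879,0],[-0.096,-0.879,0]],"twist":[[0,0,0],[0,0,0],[0,0,0],[0,0,0],[0,0,0],[0,0,0],[0,0,0],[0,0,0],[0,0,0],[0,0,0],[0,0,0],[0,0,0]]}' >/dev/null
python3 -m inch '{"slide":[[0,0,0.04],[0,0,0.12],[0,0,0.2],[0,0,0.29],[0,0,0.36],[0,0,0.41],[0,0,0.44],[0,0,0.45],[0,0,0.45],[0,0,0.45]],"twist":[[0,0,0],[0,0,0],[0,0,0],[0,0,0],[0,0,0],[0,0,0],[0,0,0],[0,0,0],[0,0,0],[0,0,0]]}' | grep -E "ee_pos|wrist"
python3 go.py .4407 -.067 .0876
```

```text
ee_pos: [0.4406, -0.067, 0.1477]
wrist_force: [1.1, 0.0, -1.3]
slide [-0.     0.001  0.03 ] twist [0.0008 0.0003 0.0001] t 30.95 w 0.0272 F [ 1.1  0.  -1.3] grip 39.54672038555145 ee [ 0.4406 -0.067   0.1477]
```

```bash
python3 -m inch '{"slide":[[0,0,0.008],[0,0,0.016],[0,0,0.023],[0,0,0.023],[0,0,0.023]],"twist":[[0,0,0],[0,0,0],[0,0,0],[0,0,0],[0,0,0]]}' | grep -E "ee_pos|wrist"
python3 -m inch '{"slide":[[0,0,0.003],[0,0,0.006],[0,0,0.006]],"twist":[[0,0,0],[0,0,0],[0,0,0]]}' | grep -E "ee_pos|wrist"
```

```text
ee_pos: [0.4398, -0.0668, 0.1426]
wrist_force: [0.3, -0.4, -0.9]
ee_pos: [0.44, -0.0669, 0.1416]
wrist_force: [0.7, -0.0, 1.4]
```

Touching. Release, rise, and go back to red on the white stand (0.4549, 0.0915).

```bash
python3 -m inch '{"slide":[[0,0,0.003],[0,0,0.003],[0,0,0.003],[0,0,0.003],[0,0,0.003]],"twist":[[0,0,0],[0,0,0],[0,0,0],[0,0,0],[0,0,0]]}' 0.3 40 | grep -E "wrist|width"
python3 -m inch '{"slide":[[0,0,-0.05],[0,0,-0.12],[0,0,-0.25],[0,0,-0.4],[0,0,-0.54],[0,0,-0.54],[0,0,-0.54]],"twist":[[0,0,0],[0,0,0],[0,0,0],[0,0,0],[0,0,0],[0,0,0],[0,0,0]]}' >/dev/null
python3 go.py .4546 .0912 .195
```

```text
wrist_force: [0.2, 1.1, -0.4]
gripper_width: 0.0554
slide [0.785 0.124 0.012] twist [0.0036 0.0014 0.0001] t 32.6167 w 0.0552 F [ 0.2 -0.7 -0.2] grip 0.0 ee [ 0.4413 -0.0673  0.2517]
```

```bash
python3 -m inch '{"slide":[[0.12,0.02,0],[0.27,0.04,0],[0.42,0.06,0],[0.57,0.09,0],[0.7,0.11,0],[0.785,0.124,0],[0.785,0.124,0],[0.785,0.124,0]],"twist":[[0,0,0],[0,0,0],[0,0,0],[0,0,0],[0,0,0],[0,0,0],[0,0,0],[0,0,0]]}' | grep ee_pos
python3 - <<'E'
from h import *
p,P=cloud("wrist")
h=cv2.cvtColor(p,cv2.COLOR_BGR2HSV);H,S=h[...,0],h[...,1]
m=((H<8)|(H>172))&(S>150)&(P[...,2]>.06)&(P[...,2]<.13)&(np.hypot(P[...,0]-.455,P[...,1]-.091)<.04)
Q=P[m];print(len(Q),cv2.minEnclosingCircle(Q[:,:2].astype(np.float32)),Q[Q[:,2]>Q[:,2].max()-.006].mean(0))
q,T=cloud("top")
h=cv2.cvtColor(q,cv2.COLOR_BGR2HSV);H,S=h[...,0],h[...,1];z=T[...,2]
m=((H<8)|(H>172))&(S>150)&(z>.02)&(z<.04)&(T[...,0]>.55)
print('redstand',m.sum(),cv2.minEnclosingCircle(T[m][:,:2].astype(np.float32)),T[m].mean(0))
E
python3 go.py .4546 .0912 .0879
```

```text
ee_pos: [0.452, 0.092, 0.2473]
833 ((0.4550265967845917, 0.0900716632604599), 0.015775421634316444) [0.45485539 0.09327131 0.11926257]
redstand 844 ((0.6221771836280823, -0.041095443069934845), 0.04493284597992897) [ 0.6212259  -0.04092956  0.02941711]
slide [0.001 0.012 0.529] twist [-0.0013  0.0003 -0.0001] t 33.3833 w 0.0552 F [-0.2  1.2 -0.2] grip 0.0 ee [0.4524 0.0909 0.2478]
```

```bash
python3 -m inch '{"slide":[[0,0.01,0.05],[0,0.01,0.13],[0,0.01,0.22],[0,0.01,0.31],[0,0.01,0.39],[0,0.01,0.46],[0,0.01,0.5],[0,0.01,0.52],[0,0.01,0.52],[0,0.01,0.52]],"twist":[[0,0,0],[0,0,0],[0,0,0],[0,0,0],[0,0,0],[0,0,0],[0,0,0],[0,0,0],[0,0,0],[0,0,0]]}' >/dev/null
python3 go.py .4546 .0912 .0877
```

```text
slide [-0.001 -0.004  0.016] twist [ 0.0003  0.     -0.0004] t 34.2167 w 0.0559 F [-0.1  0.1  0.3] grip 0.0 ee [0.4554 0.0914 0.1449]
```

```bash
python3 -m inch '{"slide":[[0,-0.003,0.013],[0,-0.003,0.013],[0,-0.003,0.013]],"twist":[[0,0,0],[0,0,0],[0,0,0]]}' | grep ee_pos
python3 -m inch '{"slide":[[0,0,0],[0,0,0],[0,0,0],[0,0,0],[0,0,0],[0,0,0]],"twist":[[0,0,0],[0,0,0],[0,0,0],[0,0,0],[0,0,0],[0,0,0]]}' -1 40
python3 -m inch '{"slide":[[0,0,-0.03],[0,0,-0.1],[0,0,-0.2],[0,0,-0.3],[0,0,-0.4],[0,0,-0.45],[0,0,-0.48],[0,0,-0.48]],"twist":[[0,0,0],[0,0,0],[0,0,0],[0,0,0],[0,0,0],[0,0,0],[0,0,0],[0,0,0]]}' | grep -E "ee_pos|width|grasp"
python3 go.py .622 -.041 .184
```

```text
ee_pos: [0.4548, 0.0917, 0.1427]
time_s: 34.97
ee_pos: [0.4546, 0.0917, 0.1425]
orientation: [0.0, 0.681, 0.733, 0.0]
wrist_force: [-1.6, -0.0, 5.1]
gripper_width: 0.0269
grasp_force: 39.4
ee_pos: [0.4551, 0.0917, 0.2392]
gripper_width: 0.027
grasp_force: 39.5
slide [-0.723  0.784  0.008] twist [0.0016 0.     0.0001] t 35.6333 w 0.027 F [ 0.8  0.  -1.5] grip 39.45837420411408 ee [0.4551 0.0917 0.2392]
```

```bash
python3 -m inch '{"slide":[[-0.03,0.04,0],[-0.09,0.1,0],[-0.18,0.2,0],[-0.28,0.31,0],[-0.39,0.42,0],[-0.49,0.53,0],[-0.58,0.63,0],[-0.65,0.71,0],[-0.7,0.76,0],[-0.723,0.784,0],[-0.723,0.784,0],[-0.723,0.784,0]],"twist":[[0,0,0],[0,0,0],[0,0,0],[0,0,0],[0,0,0],[0,0,0],[0,0,0],[0,0,0],[0,0,0],[0,0,0],[0,0,0],[0,0,0]]}' >/dev/null
python3 -m inch '{"slide":[[0,0,0.04],[0,0,0.12],[0,0,0.2],[0,0,0.29],[0,0,0.36],[0,0,0.41],[0,0,0.43],[0,0,0.44],[0,0,0.44],[0,0,0.44]],"twist":[[0,0,0],[0,0,0],[0,0,0],[0,0,0],[0,0,0],[0,0,0],[0,0,0],[0,0,0],[0,0,0],[0,0,0]]}' | grep -E "ee_pos|wrist"
python3 go.py .622 -.041 .0885
```

```text
ee_pos: [0.6221, -0.0411, 0.1511]
wrist_force: [-0.2, 0.5, -0.3]
slide [ 0.001 -0.001  0.043] twist [0.0011 0.0003 0.0001] t 37.4667 w 0.0268 F [-0.2  0.5 -0.3] grip 39.51018369756639 ee [ 0.6221 -0.0411  0.1511]
```

```bash
python3 -m inch '{"slide":[[0,0,0.01],[0,0,0.02],[0,0,0.03],[0,0,0.036],[0,0,0.036],[0,0,0.036]],"twist":[[0,0,0],[0,0,0],[0,0,0],[0,0,0],[0,0,0],[0,0,0]]}' | grep -E "ee_pos|wrist"
python3 -m inch '{"slide":[[0,0,0.003],[0,0,0.006],[0,0,0.006]],"twist":[[0,0,0],[0,0,0],[0,0,0]]}' | grep -E "ee_pos|wrist"
```

```text
ee_pos: [0.6214, -0.0411, 0.1428]
wrist_force: [0.3, -0.3, -0.1]
ee_pos: [0.6215, -0.0411, 0.1426]
wrist_force: [-3.5, 0.8, 5.1]
```

```bash
python3 -m inch '{"slide":[[0,0,0],[0,0,0],[0,0,0],[0,0,0],[0,0,0]],"twist":[[0,0,0],[0,0,0],[0,0,0],[0,0,0],[0,0,0]]}' 0.3 40 | grep -E "wrist|width"
python3 -m inch '{"slide":[[0,0,-0.05],[0,0,-0.12],[0,0,-0.25],[0,0,-0.4],[0,0,-0.54],[0,0,-0.7],[0,0,-0.8],[0,0,-0.8]],"twist":[[0,0,0],[0,0,0],[0,0,0],[0,0,0],[0,0,0],[0,0,0],[0,0,0],[0,0,0]]}' | grep ee_pos
python3 -m inch '{"slide":[[0,-0.2,0],[0,-0.4,0],[0,-0.6,0],[0,-0.8,0],[0,-0.8,0],[0,-0.8,0]],"twist":[[0,0,0],[0,0,0],[0,0,0],[0,0,0],[0,0,0],[0,0,0]]}' | grep ee_pos
python3 - <<'E'
from h import *
for n in ("side","wrist"):
    p,P=cloud(n);cv2.imwrite(f"pics/{n}8.png",p)
    h=cv2.cvtColor(p,cv2.COLOR_BGR2HSV);H,S=h[...,0],h[...,1];z=P[...,2]
    for k,c,b in (("red",((H<8)|(H>172))&(S>150),(.622,-.041)),("blue",(H>95)&(H<125)&(S>120),(.4407,-.067))):
        m=c&(z>.06)&(z<.14)&(np.hypot(P[...,0]-b[0],P[...,1]-b[1])<.045)
        Q=P[m]
        if len(Q)>20: print(n,k,len(Q),cv2.minEnclosingCircle(Q[:,:2].astype(np.float32)),Q[Q[:,2]>Q[:,2].max()-.006].mean(0))
E
```

```text
wrist_force: [0.2, 0.1, 0.5]
gripper_width: 0.0559
ee_pos: [0.6247, -0.0415, 0.3109]
ee_pos: [0.4593, -0.0524, 0.3008]
side red 205 ((0.6205168962478638, -0.039040084928274155), 0.01683654449880123) [ 0.62041293 -0.04040868  0.11934755]
side blue 196 ((0.4402116537094116, -0.06410449743270874), 0.015574781224131584) [ 0.44009855 -0.06482305  0.11928082]
wrist red 1874 ((0.6217235922813416, -0.04375690221786499), 0.01591983437538147) [ 0.62087082 -0.04337375  0.11961089]
wrist blue 1319 ((0.4414517879486084, -0.066115602850914), 0.015564718283712864) [ 0.44100132 -0.0671118   0.11996627]
```

View pics/side8.png

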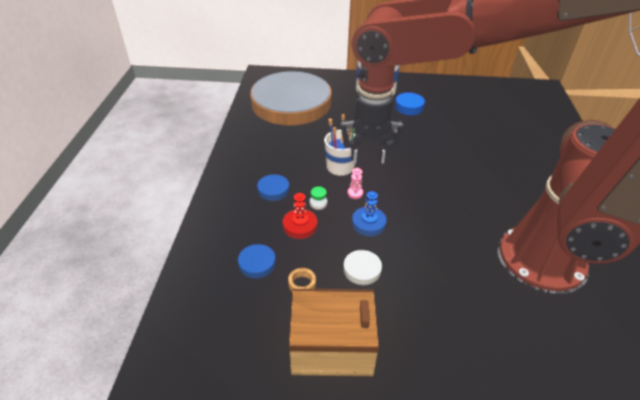

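Red (300,210) is upright on the red stand and blue (371,208) on the blue one. The white stand (363,267) is empty, the case is shut, and the tub and jar are where they were. Both figurines are within about 2 mm of centre.

```bash
python3 -c "
from station import arm
print(arm.job_done())"
```

```text
the job is handed in; nothing more can be done
None
```

The job is handed in: yellow stands upright in the fully shut case, red and blue stand upright within about 2–3 mm of the middle of their own stands, and the tub and jar were left alone.

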